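Fit the keyed lens board to the enlarger's lens stage

TASK

Only one of the three lens boards fits the dowel pins now on the enlarger's lens stage: find out which, lower it gently over all three pins until it lies flush, then swing the brass latch fully across its edge. Leave the other two boards lying flat on the mat or bench, and do not disturb the blower, the bottle or the loupe.

Things in the scene. Friction and masses are not known exactly. Their poses are not given: they have to be found in the camera images.
- stage: Fixed. An enlarger's lens stage off its column, lens side up on the bench: grey foot 170 x 170 mm, black bellows, dark stage plate on top, 170 mm along its x, 190 mm along y, upper face (the seat) 95 mm above the bench. Only three pins and a latch stand above the plate. Origin: centre of the underside, z up. A 40 mm focusing knob sticks out at the -y side below the plate.
- seat (a point): Centre of the seat, on the upper face of the stage plate, axes as the stage's. A fitting board lying flush has its origin here and its axes parallel (play about 0.75 mm).
- front_pin (a point): Foot of the left front dowel pin, at x = -42, y = +42 mm of the seat; its twin is at y = -42 mm. Steel pins, 6 mm in diameter, 12 mm tall above the seat, the top 4 mm tapered to 2.5 mm.
- rear_hole (a point): Middle one of three rear screw holes in the seat, all on the centre line y = 0, at x = +33, +42 and +51 mm of the seat. A third dowel pin like the front ones is screwed into one of them, flush slotted screws fill the other two. Which hole has the pin changes: look, or find out by trying the boards. A board that does not fit stops on pin tips 12 mm above the seat.
- latch (a joint): Angle of the brass turn latch about its upright pivot. 0: swung clear, arm pointing 25 degrees outwards of the stage's -x direction. Grows counterclockwise seen from above; at 2.01 rad the arm points to the seat's centre, across the board's edge; stop at 2.05. Starts between 0 and 0.5, clear of the board. Light friction (about 1 N at the tab); stays where left.
- latch_tab (a point): Middle of the latch's upright thumb tab, 31 mm from the pivot and 18 mm above the seat: 13 mm along the arm, 5 mm thick, reaching from 10 to 26 mm above the seat. Push it sideways. Its x axis points from the tab to the pivot.
- latch_pivot (a point): The latch's axis at seat height, x = 0, y = +78 mm of the seat; pillar 18 mm across, 17 mm tall. The arm is 44 mm long, 13 wide, 4 thick, underside 7 mm above the seat: it passes 2 mm above a seated board but is blocked by one that is not down.
- board_silver: Loose lens board: aluminium plate 120 x 120 x 5 mm, on its centre an upright black lens, a cylinder 46 mm in diameter from 5 to 47 mm above the underside (grip its sides), silver ring on the front rim. About 0.36 kg. Origin: centre of the flat underside, z up. Through holes of 7.5 mm at x = -42, y = +42 and -42 mm (front) and x = +33, y = 0 (rear). Starts flat on the mat.
- board_brass: Loose lens board: aluminium plate 120 x 120 x 5 mm, on its centre an upright black lens, a cylinder 46 mm in diameter from 5 to 47 mm above the underside (grip its sides), brass-coloured ring on the front rim. About 0.36 kg. Origin: centre of the flat underside, z up. Through holes of 7.5 mm at x = -42, y = +42 and -42 mm (front) and x = +42, y = 0 (rear). Starts flat on the mat.
- board_blue: Loose lens board: aluminium plate 120 x 120 x 5 mm, on its centre an upright black lens, a cylinder 46 mm in diameter from 5 to 47 mm above the underside (grip its sides), blue ring on the front rim. About 0.36 kg. Origin: centre of the flat underside, z up. Through holes of 7.5 mm at x = -42, y = +42 and -42 mm (front) and x = +51, y = 0 (rear). Starts flat on the mat.
- mat: Black rubber mat 220 x 460 x 3 mm on which the three boards lie side by side along its y, in any order. Fixed; origin at the centre of its underside.
- blower: Red rubber lens blower standing on the bench, 56 mm in diameter, 92 mm tall; origin at its foot. Leave it alone.
- cleaner: Amber bottle of lens cleaner with white cap, 40 mm in diameter, 100 mm tall; origin at its foot. Leave it alone.
- loupe: Black and clear loupe, 42 mm in diameter, 48 mm tall; origin at its foot. Leave it alone.
Not all that is in view belongs to the job. Leave any orange, red or turquoise look-alike of the board_silver alone.

How it is judged (in metres and radians):
On the way, in this order (a step that is already met when the one before it is completed fails the run):
1. the fitting board lies flush on the seat over the three pins (((horizontal distance between board_silver and seat below 0.003 m and z of board_silver in the frame of seat between -0.002 and 0.002 m and angle between the z axis of board_silver and the z axis of stage, either way round below 0.03 rad and angle between the x axis of board_silver and the x axis of stage, either way round below 0.05 rad) or (horizontal distance between board_brass and seat below 0.003 m and z of board_brass in the frame of seat between -0.002 and 0.002 m and angle between the z axis of board_brass and the z axis of stage, either way round below 0.03 rad and angle between the x axis of board_brass and the x axis of stage, either way round below 0.05 rad) or (horizontal distance between board_blue and seat below 0.003 m and z of board_blue in the frame of seat between -0.002 and 0.002 m and angle between the z axis of board_blue and the z axis of stage, either way round below 0.03 rad and angle between the x axis of board_blue and the x axis of stage, either way round below 0.05 rad))), for 0.2 s.
2. the latch is swung across the seated board (((horizontal distance between board_silver and seat below 0.003 m and z of board_silver in the frame of seat between -0.002 and 0.002 m and angle between the z axis of board_silver and the z axis of stage, either way round below 0.03 rad and angle between the x axis of board_silver and the x axis of stage, either way round below 0.05 rad) or (horizontal distance between board_brass and seat below 0.003 m and z of board_brass in the frame of seat between -0.002 and 0.002 m and angle between the z axis of board_brass and the z axis of stage, either way round below 0.03 rad and angle between the x axis of board_brass and the x axis of stage, either way round below 0.05 rad) or (horizontal distance between board_blue and seat below 0.003 m and z of board_blue in the frame of seat between -0.002 and 0.002 m and angle between the z axis of board_blue and the z axis of stage, either way round below 0.03 rad and angle between the x axis of board_blue and the x axis of stage, either way round below 0.05 rad)) and value of joint latch above 1.75 rad), for 0.2 s.
At the end, for the whole second after the job is handed in: One board seated: origin within 3 mm of the seat's centre and 2 mm of its height, level within 0.03 rad, x axis within 0.05 rad of the stage's. Latch above 1.75 rad. The other two boards flat (0.08 rad) on the mat or bench, undersides below 12 mm. All at rest (value of joint latch above 1.75 rad and ((horizontal distance between board_silver and seat below 0.003 m and z of board_silver in the frame of seat between -0.002 and 0.002 m and angle between the z axis of board_silver and the z axis of stage, either way round below 0.03 rad and angle between the x axis of board_silver and the x axis of stage, either way round below 0.05 rad and linear speed of each of board_silver, board_brass, board_blue below 0.02 m/s and height (world z) of each of board_brass, board_blue below 0.012 m and angle between each of board_brass, board_blue's own z axis and vertical below 0.08 rad) or (horizontal distance between board_brass and seat below 0.003 m and z of board_brass in the frame of seat between -0.002 and 0.002 m and angle between the z axis of board_brass and the z axis of stage, either way round below 0.03 rad and angle between the x axis of board_brass and the x axis of stage, either way round below 0.05 rad and linear speed of each of board_brass, board_silver, board_blue below 0.02 m/s and height (world z) of each of board_silver, board_blue below 0.012 m and angle between each of board_silver, board_blue's own z axis and vertical below 0.08 rad) or (horizontal distance between board_blue and seat below 0.003 m and z of board_blue in the frame of seat between -0.002 and 0.002 m and angle between the z axis of board_blue and the z axis of stage, either way round below 0.03 rad and angle between the x axis of board_blue and the x axis of stage, either way round below 0.05 rad and linear speed of each of board_blue, board_silver, board_brass below 0.02 m/s and height (world z) of each of board_silver, board_brass below 0.012 m and angle between each of board_silver, board_brass's own z axis and vertical below 0.08 rad))); the robot touches nothing.
It fails at once if the blower is moved by more than 20 mm or tipped (distance of blower from where it was at the start of the episode above 0.02 m or angle between blower's own z axis and vertical above 0.3 rad).
It fails at once if the cleaner is moved by more than 20 mm or tipped (distance of cleaner from where it was at the start of the episode above 0.02 m or angle between cleaner's own z axis and vertical above 0.3 rad).
It fails at once if the loupe is moved by more than 20 mm or tipped (distance of loupe from where it was at the start of the episode above 0.02 m or angle between loupe's own z axis and vertical above 0.3 rad).
It fails at once if a board is dropped or slammed onto the stage (faster than 0.5 m/s just above the seat) ((horizontal distance between board_silver and seat below 0.06 m and z of board_silver in the frame of seat between -0.01 and 0.02 m and linear speed of board_silver above 0.5 m/s) or (horizontal distance between board_brass and seat below 0.06 m and z of board_brass in the frame of seat between -0.01 and 0.02 m and linear speed of board_brass above 0.5 m/s) or (horizontal distance between board_blue and seat below 0.06 m and z of board_blue in the frame of seat between -0.01 and 0.02 m and linear speed of board_blue above 0.5 m/s)).
It also fails if it takes over 72 s, if anything falls off the work surface, if the arm or the gripper's body presses on something with over 40 N, if the wrist force passes 120 N, or if a joint passes its speed limit or range.

ROBOT

A 6-joint arm with a two-finger parallel gripper is mounted at the origin on the work surface. World frame = base frame: x ahead of the robot, y to its left, z up, the work surface at z = 0. Lengths are in mm, angles in rad, forces in N, time in s.
With the tool pointing down it reaches from about 275 to 750 mm from the base axis. Payload 10.2 kg.
Tool frame: the origin (TCP) lies on the centre line of the jaws, within the pads' length; the fingertips stand 8 mm ahead of it and the grasp point (between the pads) lies 11 mm behind it; x points along the fingers, y is the direction in which the jaws open and shut, and the axes are right-handed (so a half turn about x gives the same grasp; the last joint's range is limited). The gripper opens to 85 mm and grips with 20 to 120 N. Pads are 22 mm wide; open, the fingers measure 114 mm over their backs; the gripper's body (76 mm by 85 mm) begins 54 mm behind the grasp point. The pads swing forward as they close: fully open they stand 13 mm farther back than shut.
Start: joints at [0.955, 0.313, 1.498, -0, 1.331, -0.223], TCP at [200.971, 485.018, 239.294] pointing down, gripper open.
Joint ranges: [-2.94, 2.94], [-0.97, 2.17], [0.19, 2.56], [-1.23, 4.37], [0.02, 3.11], [-2.88, 2.88]. Speed limits (rad/s): [2.39, 2.39, 3.01, 3.14, 3.14, 3.14].

INTERFACE

Orientations are given as a unit quaternion [w, x, y, z].
In Python, from rig import ctrl, vision, workorder gives the robot as it stands. The module is installed in compiled form; this text tells all that it offers.
- The arm moves only by the shell command python3 -m jog 'ROWS' [OPENING] [FORCE]. ROWS is JSON, a list that holds one entry, the list of rows, each a list of 6 numbers: the shift along the tool's x, y, z in m, then the turn, a rotation vector about the tool's x, y, z in rad. A call has 1 to 12 rows; each row shifts and turns the commanded pose from where the row before left it, along the tool's axes as they then stand; what a row does not reach is not made up. A row lasts 1/8 s, in which the tool goes at most 62.5 mm and 10.7 degrees, less where a joint would pass 70% of its speed; a pose out of reach is approached as far as the arm can. A call is refused whole if a number of a shift passes 0.0625 or a number of a turn 0.188, either way. A call with a gripper value outside its range is refused whole. OPENING is the closure in counts, from 0 (fully open) to 255 (shut), set as the call begins (- or left out, the last holds). The fingers move at their own pace and stop on an object; FORCE is the grip in N (left out, the last holds). Time passes only in rows, so rows that do not move let the fingers close. It gives the time, the measured TCP pose, the force and the opening at its end, in the units of the state.
- ctrl.sense(): the state, without advancing time (a new reading comes with each control period).
- vision.capture(name): name is "scene" or "top" or "wrist"; returns a dict with "image" (384x512x3 uint8, red, green, blue), "mtx" (3x3 intrinsics, pixels), "R" (3x3) and "t" (3): a world point X has camera coordinates R X + t; the wrist camera has in their place "hand_eye" (4x4, takes a point from camera to tool coordinates, whose origin is the TCP and whose axes are the tool frame's). Camera axes: x right, y down, z forward; pixel columns grow to the right and rows downward; lengths in mm; the calibration is good to about 2 mm. A picture is of the moment at which its call begins: read the wrist's pose just before it. There is no depth.
- workorder.finish_job(): hands the job in, once; it reports no verdict.
The state is a dict: "time_s": time; "joints": joint angles; "dq": joint speeds; "tau": joint torques, N m; "eef_pos": TCP position; "ee_rot": TCP orientation; "force": force on the tool from outside, world axes, zero at the start; "wrist_torque": the same for the moment, N m; "grip_width": opening from 0.0 (shut) to 1.0 (fully open).
Only numpy, scipy, OpenCV 4.12 (cv2) and the standard library are available. Lean on these libraries where they do the work, as an engineer would, in place of code of your own. Each camera call takes 0.05 s, during which the arm holds its last target.

## Working session

There is one attempt and no reset: what is moved stays moved. The work goes in short steps, Python scripts to look and compute and a shell command to move; the robot and the scene stay as the last step left them, time stands still between calls to the robot, and variables do not carry over. Pictures are saved under pics/ and viewed, and the job is handed in when it is done.

```bash
mkdir -p pics; ls; python3 - <<'E'
from rig import ctrl, vision
import cv2, numpy as np, pickle
s=ctrl.sense(); print(s)
d={}
for n in ("scene","top","wrist"):
    c=vision.capture(n); d[n]=c
    cv2.imwrite(f"pics/{n}0.png",c["image"][:,:,::-1])
    print(n,{k:np.round(v,3).tolist() for k,v in c.items() if k!="image"})
pickle.dump((s,d),open("first.pkl","wb"))
E
```

```text
pics
{'time_s': 0.0, 'joints': array([ 9.54617805e-01,  3.13449533e-01,  1.49848708e+00,  5.22112679e-07,
        1.33098496e+00, -2.23420658e-01]), 'dq': array([ 0.00117664,  0.00113981, -0.00033417, -0.00067548, -0.00028468,
        0.00033018]), 'tau': array([ 6.08661667e-04, -4.12273550e+01, -2.59742528e+01, -1.39375661e-04,
        4.20740369e-03,  4.71177418e-05]), 'eef_pos': array([200.80331581, 484.7971133 , 238.71648693]), 'ee_rot': array([ 0.69332404,  0.13754111,  0.69370737, -0.13839906]), 'force': array([ 0.71032171, -0.10982503, -0.68824833]), 'wrist_torque': array([ 0.02470051, -0.01944586,  0.00956112]), 'grip_width': 0.9981849594283729}
scene {'mtx': [[493.284, 0.0, 249.691], [0.0, 493.284, 191.267], [0.0, 0.0, 1.0]], 'R': [[-0.831, 0.556, -0.017], [0.444, 0.644, -0.623], [-0.336, -0.525, -0.782]], 't': [431.485, -182.827, 1678.666]}
top {'mtx': [[400.447, 0.0, 250.63], [0.0, 400.447, 195.272], [0.0, 0.0, 1.0]], 'R': [[-0.022, -1.0, 0.01], [-0.997, 0.021, -0.078], [0.078, -0.011, -0.997]], 't': [14.159, 507.457, 1162.222]}
wrist {'mtx': [[310.966, 0.0, 258.019], [0.0, 310.966, 191.379], [0.0, 0.0, 1.0]], 'hand_eye': [[0.0, -0.299, 0.954, -135.33], [1.0, 0.0, -0.0, -0.559], [0.0, 0.954, 0.299, -75.901], [0.0, 0.0, 0.0, 1.0]]}
```

View pics/scene0.png

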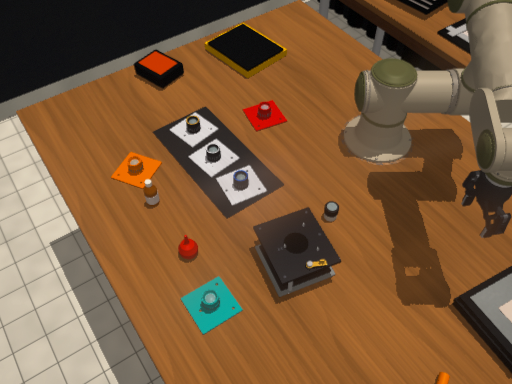

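View pics/top0.png

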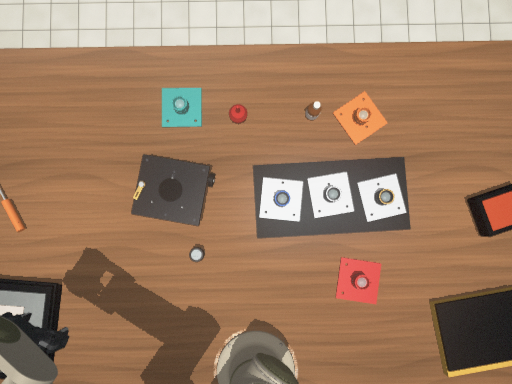

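View pics/wrist0.png

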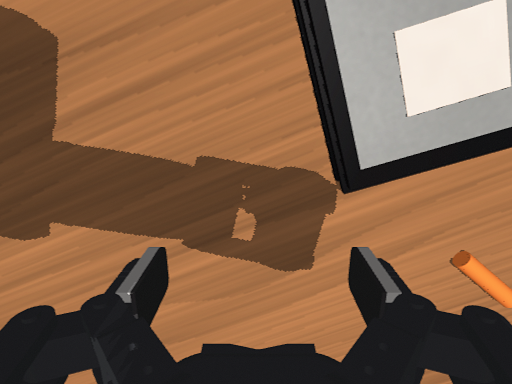

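Top view: the stage is at about (171,190) with the latch at (138,190). The mat boards are blue (282,198), silver (332,194) and brass (385,197). The look-alikes off the mat are orange (362,117), red (361,281) and turquoise (181,107). I'll enlarge the crops next.

```bash
cat > h.py <<'E'
import numpy as np, cv2, pickle
from scipy.spatial.transform import Rotation as Ro
def quat(q): return Ro.from_quat([q[1],q[2],q[3],q[0]])
def extr(c,s=None):
    if "R" in c: return np.array(c["R"]),np.array(c["t"])
    H=np.array(c["hand_eye"]); Rt=quat(s["ee_rot"]).as_matrix()
    Rwc=Rt@H[:3,:3]; p=Rt@H[:3,3]+np.array(s["eef_pos"])
    return Rwc.T,-Rwc.T@p
def ray(c,uv,z,s=None):
    R,t=extr(c,s); uv=np.atleast_2d(np.asarray(uv,float))
    d=np.c_[uv,np.ones(len(uv))]@np.linalg.inv(c["mtx"]).T@R; o=-R.T@t
    return o+d*((z-o[2])/d[:,2])[:,None]
def proj(c,X,s=None):
    R,t=extr(c,s); p=(np.atleast_2d(X)@R.T+t)@np.array(c["mtx"]).T
    return p[:,:2]/p[:,2:]
def cap(n,name):
    from rig import ctrl,vision
    s=ctrl.sense(); c=vision.capture(n)
    cv2.imwrite(f"pics/{name}.png",c["image"][:,:,::-1]); pickle.dump((s,c),open(f"{name}.pkl","wb"))
    return s,c
E
python3 - <<'E'
from h import *
s,d=pickle.load(open("first.pkl","rb"))
def crop(n,x0,y0,x1,y1,k,name):
    im=d[n]["image"][y0:y1,x0:x1,::-1]; cv2.imwrite(f"pics/{name}.png",cv2.resize(im,None,fx=k,fy=k,interpolation=cv2.INTER_CUBIC))
crop("top",120,145,220,230,7,"cs_top"); crop("top",250,155,412,240,4.9,"cb_top"); crop("scene",240,195,345,300,5.5,"cs_scene")
E
```

```text
(no output)
```

View pics/cs_top.png

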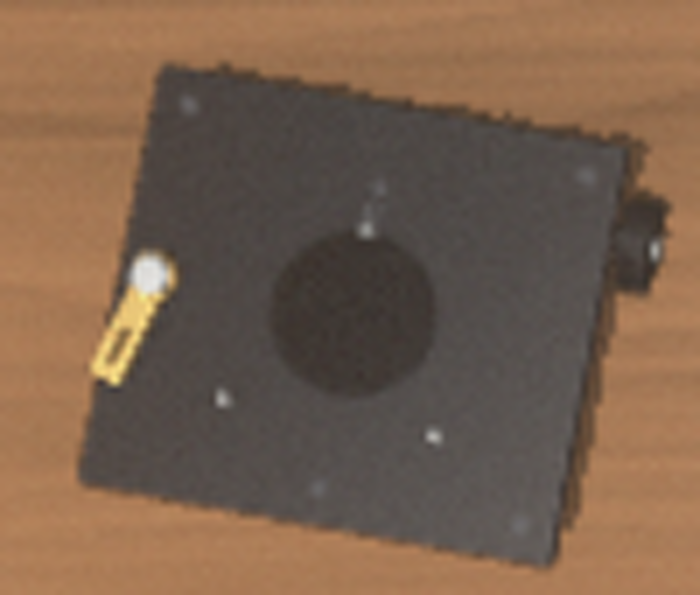

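View pics/cb_top.png

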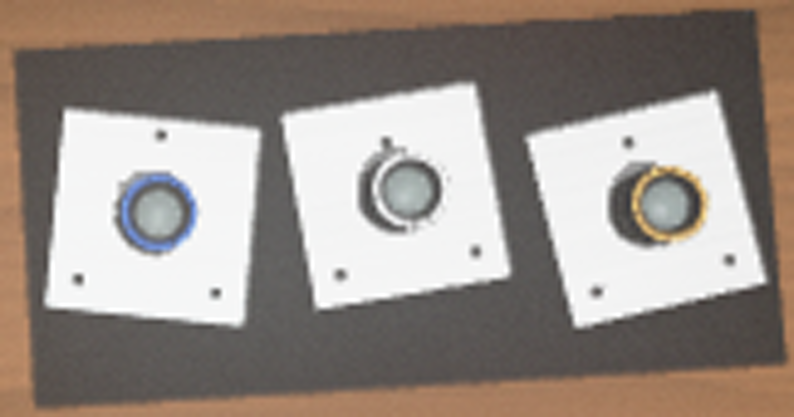

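View pics/cs_scene.png

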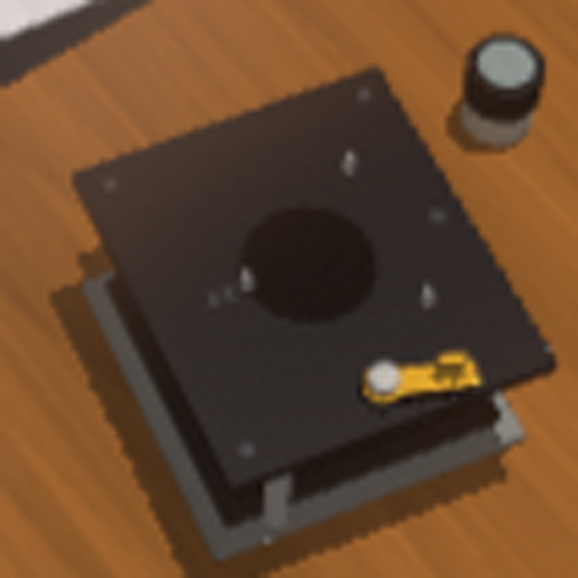

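The top crop shows front pins at (223,398) and (433,436) and the rear bright pin at (366,228), right at the centre disc's edge. The dim screws lie further out. That suggests x=+33 and so silver; I'll check it with numbers.

```bash
python3 - <<'E'
from h import *
s,d=pickle.load(open("first.pkl","rb"))
def un(p,k,x0,y0): return (np.array(p,float)+.5)/k-.5+np.array([x0,y0])
for n,k,o,F1,F2,P,piv in (("top",7,(120,145),(223,398),(433,436),(366,228),(151,273)),("scene",5.5,(240,195),(428,290),(350,156),(247,272),(384,378))):
    c=d[n]; T=ray(c,un([F1,F2,P],k,*o),106)   # near tips
    pv=ray(c,un([piv],k,*o),112)[0]
    y=T[0]-T[1]; L=np.linalg.norm(y[:2]); y/=L; x=np.array([y[1],-y[0],0]); m=(T[0]+T[1])/2
    ctr=m+42*x
    print(n,"pins dist",L,"rear x",(T[2]-ctr)@x,(T[2]-ctr)@y,"centre",ctr.round(1),"yaw",np.arctan2(x[1],x[0]),"pivot in seat",(pv-ctr)@x,(pv-ctr)@y)
# boards
c=d["top"]; im=c["image"].astype(int)
m=((im.min(2)>170)).astype(np.uint8)*255; m[:155]=0;m[240:]=0;m[:,:250]=0;m[:,412:]=0
n,l,st,ce=cv2.connectedComponentsWithStats(m)
for cn in cv2.findContours(m,cv2.RETR_EXTERNAL,cv2.CHAIN_APPROX_NONE)[0]:
    if cv2.contourArea(cn)<400: continue
    r=cv2.minAreaRect(cn); bp=cv2.boxPoints(r); W=ray(c,bp,8)
    print("board",np.round(r[0],1),W.mean(0).round(1),np.linalg.norm(np.diff(W,axis=0),axis=1).round(1),"edge ang",np.arctan2(*(W[1]-W[0])[[1,0]]))
# board holes
for nm,F,(r) in (("blue",[(78,279),(216,293)],(160,135)),("silver",[(340,275),(476,252)],(386,143)),("brass",[(597,292),(730,260)],(628,142))):
    T=ray(c,un(F+[r],4.9,250,155),8); y=T[0]-T[1]; L=np.linalg.norm(y); y/=L; x=np.array([y[1],-y[0],0]); ctr=(T[0]+T[1])/2+42*x
    print(nm,"L",L,"ctr",ctr.round(1),"yaw",np.arctan2(x[1],x[0]),"rear x,y",(T[2]-ctr)@x,(T[2]-ctr)@y)
Rt=quat(s["ee_rot"]).as_matrix(); print(Rt.round(3))
for nm,uv in (("blower",(238,113)),("bottle",(313,110)),("loupe",(197,254)),("orange",(362,117)),("red",(361,281)),("turq",(181,107))): print(nm,ray(c,uv,40).round(0))
E
```

```text
top pins dist 83.1542037402879 rear x 33.321286217448474 -0.2688844616754262 centre [522.7 225.9 106. ] yaw -0.20027375427521035 pivot in seat 0.6205252099524144 77.12307714815951
scene pins dist 83.87725134057229 rear x 32.815835447825606 -0.4536381078963358 centre [522.1 226.5 106. ] yaw -0.20238934658010507 pivot in seat 0.568904809918691 79.68684564617037
board [280.8 199. ] [495.8 -86.5   8. ] [120.8 120.9 120.8] edge ang -0.12307857595400296
board [381.3 197.3] [ 494.5 -387.3    8. ] [121.9 120.9 121. ] edge ang -1.347076643039928
board [330.3 194.5] [ 506.3 -234.7    8. ] [121.3 121.2 120.3] edge ang -1.4110130291792822
blue L 84.15803004344649 ctr [495.7 -86.9   8. ] yaw -0.12244590171873332 rear x,y 50.50975395709273 0.8504017243637529
silver L 84.24979016808588 ctr [ 505.8 -234.8    8. ] yaw 0.1455385555572814 rear x,y 32.65227639220392 -0.10961195834688217
brass L 83.98992079035605 ctr [ 494.4 -387.5    8. ] yaw 0.21258501291569007 rear x,y 42.26277277987455 0.11655382566607521
[[-0.001  0.383  0.924]
 [-0.001  0.924 -0.383]
 [-1.    -0.001 -0.   ]]
blower [[750.  35.  40.]]
bottle [[ 755. -186.   40.]]
loupe [[341. 161.  40.]]
orange [[ 731. -330.   40.]]
red [[ 254. -307.   40.]]
turq [[771. 203.  40.]]
```

The rear pin is at x=+33 in both views, so silver fits. Its rear hole measures 32.7 mm and it lies at (506,-235), yaw about 0.15. I'll confirm it in the crop above (silver ring at crop (408,190), white plate, on the mat) and work out the approach.

```bash
cat >> h.py <<'E'
def to(x,y,z):
    from rig import ctrl
    s=ctrl.sense(); Rt=quat(s["ee_rot"]).as_matrix(); d=np.array([x,y,z])-s["eef_pos"]
    print("pos",np.round(s["eef_pos"],1),"tool shift mm",(Rt.T@d).round(1),"F",np.round(s["force"],1),"t",round(s["time_s"],2),"w",round(float(s["grip_width"]),3)); print("R",Rt.round(3).tolist())
    return Rt.T@d
E
python3 - <<'E'
from h import *
print(to(506,-234.7,150))
d=pickle.load(open("first.pkl","rb"))[1]
im=d["top"]["image"][160:230,295:368,::-1]; cv2.imwrite("pics/silver.png",cv2.resize(im,None,fx=7,fy=7,interpolation=cv2.INTER_CUBIC))
E
```

```text
pos [200.9 484.9 238.9] tool shift mm [  89.3 -547.9  557.3] F [ 0.4  0.2 -1. ] t 0.15 w 0.996
R [[-0.001, 0.383, 0.924], [-0.001, 0.924, -0.383], [-1.0, -0.001, -0.0]]
[  89.27724371 -547.9135716   557.32849969]
```

View pics/silver.png

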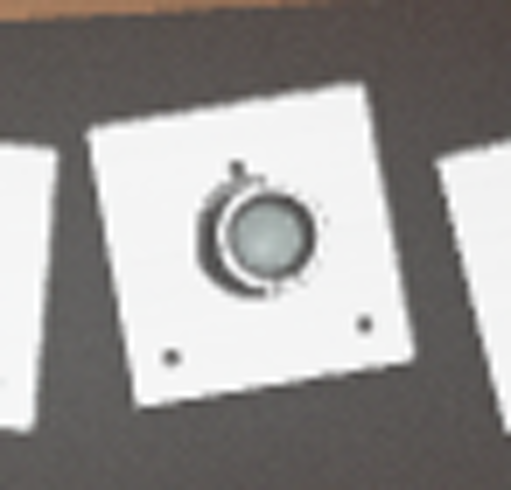

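The enlarged crop confirms the silver-ringed white board on the mat (ring at crop (268,237)), with its rear hole right against the lens. Moving over it.

```bash
python3 -m jog '[[[0,-0.015,0.015,0,0,0],[0,-0.033,0.034,0,0,0],[0,-0.033,0.034,0,0,0],[0,-0.033,0.034,0,0,0],[0,-0.033,0.034,0,0,0],[0,-0.033,0.034,0,0,0],[0,-0.033,0.034,0,0,0],[0,-0.033,0.034,0,0,0],[0,-0.033,0.034,0,0,0],[0,-0.033,0.034,0,0,0],[0,-0.033,0.034,0,0,0],[0,-0.033,0.034,0,0,0]]]' 0 && python3 -m jog '[[[0,-0.033,0.034,0,0,0],[0.01,-0.033,0.034,0,0,0],[0.02,-0.033,0.034,0,0,0],[0.02,-0.033,0.034,0,0,0],[0.02,-0.03,0.03,0,0,0],[0.01,-0.01,0.005,0,0,0],[0,0,0,0,0,0]]]'
python3 - <<'E'
from h import *
to(506,-234.7,150)
s,c=cap("wrist","w1")
print("lens top proj",proj(c,[506,-234.7,50],s))
E
```

```text
time_s: 1.65
eef_pos: [416.0, -14.7, 239.3]
ee_rot: [0.693, 0.138, 0.693, -0.138]
force: [-0.4, 0.3, -0.1]
grip_width: 1.0
time_s: 2.52
eef_pos: [507.3, -237.2, 158.6]
ee_rot: [0.693, 0.139, 0.694, -0.138]
force: [0.2, 0.3, 1.2]
grip_width: 1.004
pos [ 507.3 -237.2  158.6] tool shift mm [ 8.6  1.8 -2.1] F [0.2 0.3 1.2] t 2.52 w 1.004
R [[-0.001, 0.383, 0.924], [0.001, 0.924, -0.383], [-1.0, 0.001, -0.002]]
lens top proj [[260.96932193 188.62471201]]
```

View pics/w1.png

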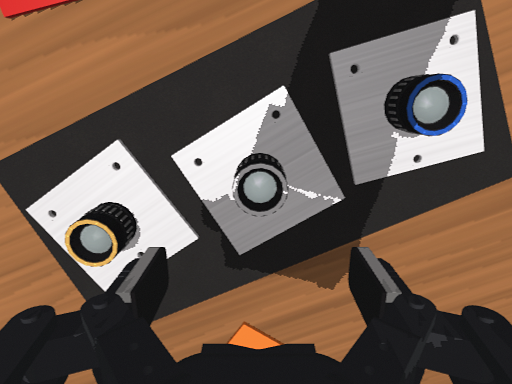

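The silver lens ring is at (260,188) and the prediction was (261,189), so the cameras agree. Descending to TCP z≈25.

```bash
python3 -m jog '[[[0.02,0.001,-0.001,0,0,0],[0.03,0.001,-0.001,0,0,0],[0.03,0,0,0,0,0],[0.025,0,0,0,0,0],[0.018,0,0,0,0,0],[0.01,0,0,0,0,0],[0,0,0,0,0,0],[0,0,0,0,0,0]]]' 0
python3 -m jog '[[[0,0,0,0,0,0],[0,0,0,0,0,0],[0,0,0,0,0,0],[0,0,0,0,0,0],[0,0,0,0,0,0],[0,0,0,0,0,0],[0,0,0,0,0,0]]]' 255 50
python3 -c "
from h import *
to(506,-234.7,25);cap('wrist','w2')"
```

```text
time_s: 3.58
eef_pos: [507.1, -235.1, 27.1]
ee_rot: [0.694, 0.138, 0.693, -0.138]
force: [0.3, 0.9, 0.9]
grip_width: 1.0
time_s: 4.45
eef_pos: [506.9, -235.1, 26.8]
ee_rot: [0.694, 0.138, 0.693, -0.138]
force: [-1.3, 0.2, 5.3]
grip_width: 0.525
pos [ 506.9 -235.1   26.8] tool shift mm [ 1.8 -0.  -0.9] F [-1.3  0.2  5.3] t 4.45 w 0.525
R [[0.001, 0.383, 0.924], [-0.001, 0.924, -0.383], [-1.0, -0.0, 0.001]]
```

View pics/w2.png

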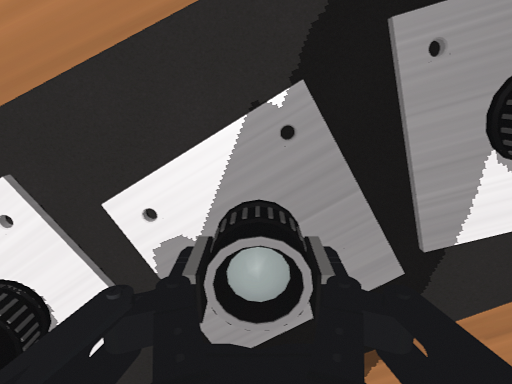

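Gripped (width 0.525×85 ≈ 45 mm, against a 46 mm lens). The front holes show at (150,214) and (288,132). Lifting.

```bash
python3 -m jog '[[[-0.01,0,0,0,0,0],[-0.02,0,0,0,0,0],[-0.03,0,0,0,0,0],[-0.04,0,0,0,0,0],[-0.04,0,0,0,0,0],[-0.02,0,0,0,0,0],[-0.005,0,0,0,0,0],[0,0,0,0,0,0],[0,0,0,0,0,0]]]'
cat > hold.py <<'E'
from h import *
import sys
def hold(pk,shift=0):
    s,c=pickle.load(open(pk,"rb")); Rt=quat(s["ee_rot"]).as_matrix()
    ztop=s["eef_pos"][2]-23.8+5
    g=c["image"].min(2)
    return s,c,Rt,ztop
E
python3 -c "
from h import *
to(522.4,226.2,190)
s,c=cap('wrist','w3')"
```

```text
time_s: 5.62
eef_pos: [506.3, -234.6, 190.1]
ee_rot: [0.693, 0.138, 0.694, -0.138]
force: [0.9, -0.4, -2.6]
grip_width: 0.53
pos [ 506.3 -234.6  190.1] tool shift mm [   0.7  431.8 -161.5] F [ 0.9 -0.4 -2.6] t 5.62 w 0.53
R [[-0.002, 0.383, 0.924], [0.001, 0.924, -0.383], [-1.0, 0.001, -0.002]]
```

View pics/w3.png

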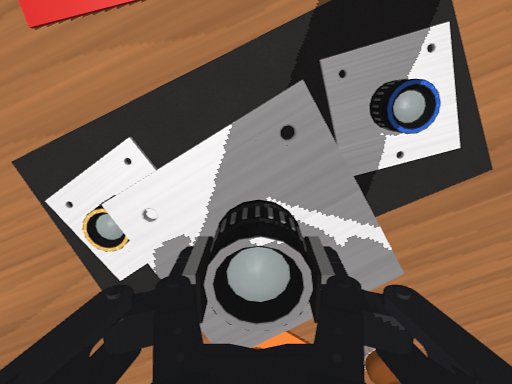

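```bash
rm hold.py; python3 - <<'E'
from h import *
for pk in ("w2","w3"):
    s,c=pickle.load(open(pk+".pkl","rb")); Rt=quat(s["ee_rot"]).as_matrix()
    g=c["image"].astype(np.uint8).min(2)
    pts=[]
    for (u,v) in ((150,214),(288,132)):
        w=c["image"][v-12:v+13,u-12:u+13].max(2).astype(float)
        bg=np.median(w); m=(np.abs(w-bg)>40).astype(np.uint8)
        n,l,st,ce=cv2.connectedComponentsWithStats(m); k=1+np.argmax(st[1:,4]); pts.append((ce[k]+[u-12,v-12])); print(st[k],bg)
    T=ray(c,pts,s["eef_pos"][2]-23.8+5,s)
    # order: image-right hole is +y (blue side)
    F1,F2=T[1],T[0]; y=F1-F2; L=np.linalg.norm(y); y/=L; x=np.array([y[1],-y[0],0]); ctr=(F1+F2)/2+42*x
    yaw=np.arctan2(x[1],x[0]); tz=np.arctan2(Rt[1,2],Rt[0,2])
    print(pk,np.round(pts,1).tolist(),"L",L,"ctr",ctr.round(1),"yaw",yaw,"rel tool z yaw",yaw-tz,"in tool",(Rt.T@(ctr-s["eef_pos"])).round(2))
E
```

```text
[  4   6  16  14 170] 240.0
[  4   5  15  15 173] 140.0
w2 [[149.4, 214.5], [287.3, 132.1]] L 84.1284727014687 ctr [ 506.2 -235.5    8. ] yaw 0.14862595410785814 rel tool z yaw 0.5413528019177818 in tool [18.8  -0.69 -0.46]
[ 4  7 15 13 75] 239.0
[  4   5  15  15 174] 139.0
w3 [[147.1, 216.5], [287.2, 132.2]] L 85.83241895933868 ctr [ 505.9 -235.7  171.3] yaw 0.15140358471008813 rel tool z yaw 0.5441831942397887 in tool [18.8  -1.27  0.09]
```

```bash
python3 -m jog '[[[0,0.018,-0.003,0,0,0],[0,0.038,-0.006,0,0,0],[0,0.038,-0.006,0,0,0],[0,0.038,-0.006,0,0,0],[0,0.038,-0.006,0,0,0],[0,0.038,-0.006,0,0,0],[0,0.038,-0.006,0,0,0],[0,0.038,-0.006,0,0,0],[0,0.038,-0.006,0,0,0],[0,0.038,-0.006,0,0,0],[0,0.038,-0.006,0,0,0],[0,0.032,-0.006,0,0,0]]]' && python3 -m jog '[[[0,0,0,0.05,0,0],[0,0,0,0.1,0,0],[0,0,0,0.1,0,0],[0,0,0,0.075,0,0],[0,0,0,0.025,0,0],[0,0,0,0,0,0],[0,0,0,0,0,0],[0,0,0,0,0,0]]]'
python3 -c "
from h import *
to(522.4,226.2,190)
s,c=cap('wrist','w4'); print(proj(c,[[522.4,226.2,95]],s))"
```

```text
time_s: 7.18
eef_pos: [607.1, 191.3, 190.8]
ee_rot: [0.693, 0.138, 0.694, -0.138]
force: [-0.6, 0.8, -3.6]
grip_width: 0.523
time_s: 8.18
eef_pos: [607.5, 188.9, 191.2]
ee_rot: [0.659, 0.256, 0.659, -0.257]
force: [1.3, -0.7, -2.6]
grip_width: 0.52
pos [607.5 188.9 191.2] tool shift mm [  1.2 -30.  -88. ] F [ 1.3 -0.7 -2.6] t 8.18 w 0.52
R [[-0.0, 0.676, 0.737], [0.0, 0.737, -0.676], [-1.0, -0.0, -0.0]]
[[215.72923325  75.68670778]]
```

View pics/w4.png

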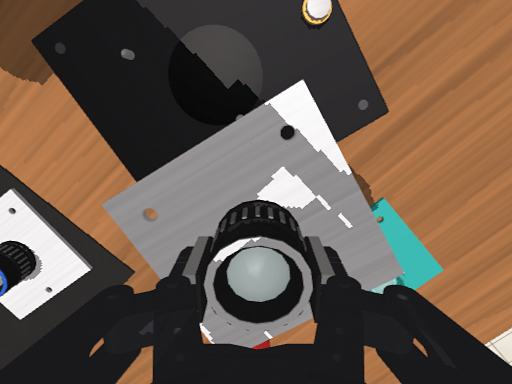

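The disc is at (215,75) and the predicted seat centre is (216,76). The front pin (128,54) and rear pin (240,118) are in view. Checking those numerically.

```bash
python3 - <<'E'
from h import *
s,c=pickle.load(open("w4.pkl","rb"))
im=c["image"][:160,90:290,::-1]; cv2.imwrite("pics/w4c.png",cv2.resize(im,None,fx=4,fy=3.75,interpolation=cv2.INTER_NEAREST))
a=-0.2015; x=np.array([np.cos(a),np.sin(a),0]); y=np.array([-x[1],x[0],0]); S=np.array([522.4,226.2,95])
for n,px,py in (("f+",-42,42),("f-",-42,-42),("r",33,0)):
    b=S+px*x+py*y; print(n,"foot",proj(c,b,s).round(1),"tip",proj(c,b+[0,0,12],s).round(1))
E
```

```text
f+ foot [[234.4 -19.7]] tip [[233.  -26.6]]
f- foot [[130.8  53.3]] tip [[123.5  51. ]]
r foot [[240.7 117.2]] tip [[239.8 118.4]]
```

View pics/w4c.png

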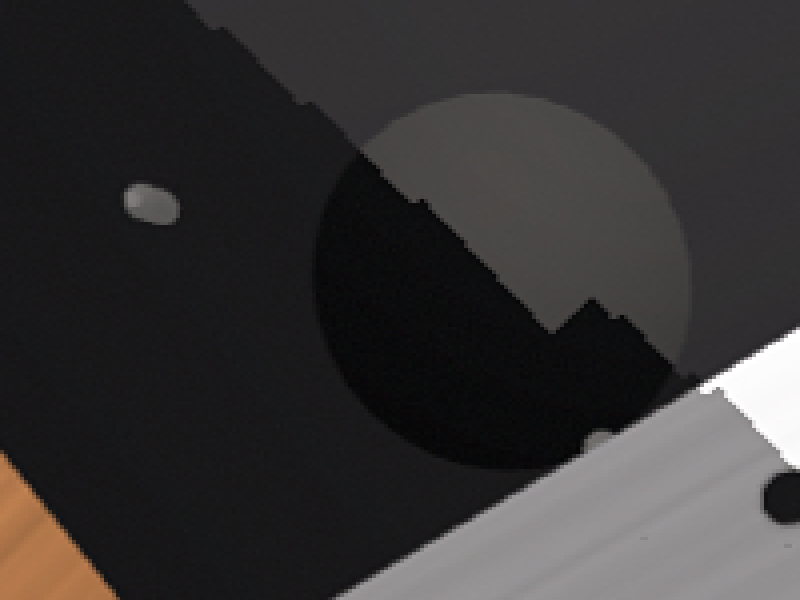

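Pin tip seen at (124.2,52.5), predicted (123.5,51). Disc at (215.8,75.0), predicted (215.7,75.7). Agreement is within about 1 mm. Moving over the seat at height.

```bash
python3 -m jog '[[[0,-0.005,-0.013,0,0,0],[0,-0.008,-0.025,0,0,0],[0,-0.008,-0.025,0,0,0],[0.005,-0.006,-0.016,0,0,0],[0.01,-0.002,-0.007,0,0,0],[0.015,0,0,0,0,0],[0.01,0,0,0,0,0],[0.002,0,0,0,0,0],[0,0,0,0,0,0],[0,0,0,0,0,0]]]'
python3 -c "
from h import *
to(523.2,225.8,140)
s,c=cap('wrist','w5');cap('top','t5');cap('scene','s5')"
```

```text
time_s: 9.48
eef_pos: [524.9, 225.6, 149.7]
ee_rot: [0.659, 0.257, 0.659, -0.256]
force: [-0.7, -0.4, -2.6]
grip_width: 0.523
pos [524.9 225.6 149.7] tool shift mm [ 9.7 -1.  -1.4] F [-0.7 -0.4 -2.6] t 9.47 w 0.523
R [[0.001, 0.676, 0.737], [0.0, 0.737, -0.676], [-1.0, 0.001, 0.0]]
```

View pics/w5.png

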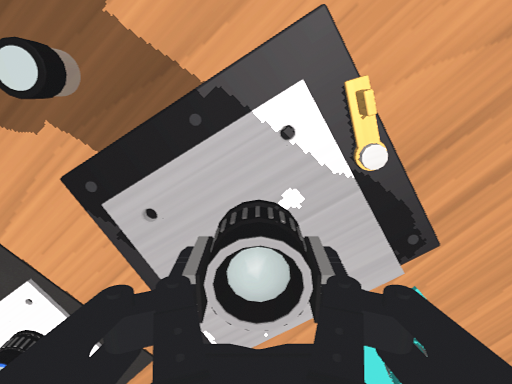

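View pics/s5.png

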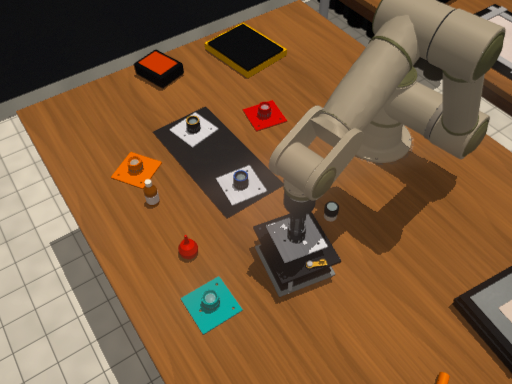

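The board hovers square over the plate, and the latch (362,115) is clear of it. Correcting and lowering to just above the pin tips.

```bash
python3 -m jog '[[[0.005,-0.001,-0.0014,0,0,0],[0.005,0,0,0,0,0],[0.004,0,0,0,0,0],[0,0,0,0,0,0],[0,0,0,0,0,0]]]'
python3 - <<'E'
from h import *
to(523.2,225.8,135)
s,c=cap('wrist','w6')
im=c["image"][100:250,110:330,::-1]; cv2.imwrite("pics/w6c.png",cv2.resize(im,None,fx=3.6,fy=3.6,interpolation=cv2.INTER_CUBIC))
E
```

```text
time_s: 10.25
eef_pos: [523.0, 225.9, 135.4]
ee_rot: [0.659, 0.257, 0.659, -0.257]
force: [0.2, 1.0, -3.1]
grip_width: 0.522
pos [523.  225.9 135.4] tool shift mm [0.4 0.1 0.2] F [ 0.2  1.  -3.1] t 10.25 w 0.522
R [[0.0, 0.676, 0.737], [0.0, 0.737, -0.676], [-1.0, 0.0, 0.0]]
```

View pics/w6c.png

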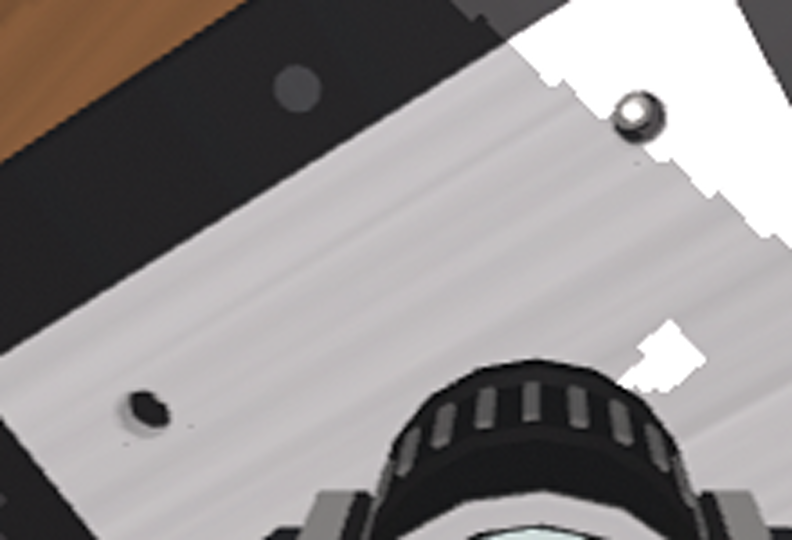

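```bash
python3 - <<'E'
from h import *
s,c=pickle.load(open("w6.pkl","rb"))
a=-0.2015; x=np.array([np.cos(a),np.sin(a),0]); y=np.array([-x[1],x[0],0])
zt=s["eef_pos"][2]-18.8
obs={"f+":(638,117),"f-":(149,411)}
tip=(np.array([632,110])+.5)/3.6-.5+[110,100]
H={}
for n,py in (("f+",42),("f-",-42)):
    h=(np.array(obs[n])+.5)/3.6-.5+[110,100]; H[n]=ray(c,h,zt,s)[0]
    b=np.array([522.6,226.1,95])-42*x+py*y
    print(n,"hole px",h.round(1),"pred tip px",proj(c,b+[0,0,12],s).round(1),"pin-hole world",(b-H[n])[:2].round(2))
print("obs tip",tip.round(1),"world",ray(c,tip,106.5,s)[0].round(2), "hole f+",H["f+"].round(2), "d",(ray(c,tip,106.5,s)[0]-H["f+"])[:2].round(2))
print(np.linalg.norm(H["f+"]-H["f-"]), "board yaw",np.arctan2(*(H["f+"]-H["f-"])[[1,0]])-np.pi/2)
E
```

```text
f+ hole px [286.9 132.1] pred tip px [[286.4 129.6]] pin-hole world [0.27 0.57]
f- hole px [151.  213.8] pred tip px [[156.  207.8]] pin-hole world [-0.13 -0.42]
obs tip [285.2 130.2] world [489.73 274.99 106.5 ] hole f+ [489.58 275.08 116.59] d [ 0.14 -0.09]
82.94079967641518 board yaw -0.1991104418848173
```

The pin is visible through the +y hole and centred within 0.2 mm. The other hole's pin is hidden behind the hole wall, as predicted. Lowering gently.

```bash
python3 -m jog '[[[0.002,0,0,0,0,0],[0.002,0,0,0,0,0],[0.002,0,0,0,0,0],[0.002,0,0,0,0,0],[0,0,0,0,0,0],[0,0,0,0,0,0]]]'; python3 -m jog '[[[0.002,0,0,0,0,0],[0.002,0,0,0,0,0],[0,0,0,0,0,0],[0,0,0,0,0,0]]]'
```

```text
time_s: 11.05
eef_pos: [522.9, 225.9, 127.3]
ee_rot: [0.659, 0.257, 0.659, -0.257]
force: [1.0, 0.0, -3.2]
grip_width: 0.524
time_s: 11.55
eef_pos: [522.9, 225.9, 123.3]
ee_rot: [0.659, 0.257, 0.659, -0.257]
force: [-1.1, 0.3, -3.6]
grip_width: 0.527
```

The underside has passed the pin tips (board now about 4.5 mm above the seat) with no contact force. Continuing.

```bash
python3 -m jog '[[[0.002,0,0,0,0,0],[0.0015,0,0,0,0,0],[0.0005,0,0,0,0,0],[0,0,0,0,0,0],[0,0,0,0,0,0]]]'; python3 -m jog '[[[0.0005,0,0,0,0,0],[0.0005,0,0,0,0,0],[0,0,0,0,0,0],[0,0,0,0,0,0]]]'
```

```text
time_s: 12.18
eef_pos: [522.9, 225.8, 119.4]
ee_rot: [0.659, 0.257, 0.659, -0.257]
force: [-0.4, 0.8, -3.3]
grip_width: 0.522
time_s: 12.68
eef_pos: [522.9, 225.9, 118.9]
ee_rot: [0.659, 0.257, 0.659, -0.257]
force: [-2.7, -1.2, 5.5]
grip_width: 0.524
```

The force rose at TCP z 118.9, exactly the predicted seated height of 118.8. Releasing and rising.

```bash
python3 -m jog '[[[0,0,0,0,0,0],[0,0,0,0,0,0],[0,0,0,0,0,0],[0,0,0,0,0,0],[0,0,0,0,0,0],[0,0,0,0,0,0]]]' 0; python3 -m jog '[[[-0.005,0,0,0,0,0],[-0.015,0,0,0,0,0],[-0.025,0,0,0,0,0],[-0.025,0,0,0,0,0],[-0.015,0,0,0,0,0],[-0.005,0,0,0,0,0],[0,0,0,0,0,0],[0,0,0,0,0,0]]]'
python3 - <<'E'
from h import *
to(0,0,0)
s,c=cap('wrist','w7')
E
```

```text
time_s: 13.42
eef_pos: [522.9, 225.8, 118.2]
ee_rot: [0.659, 0.257, 0.659, -0.257]
force: [0.0, -0.8, -0.1]
grip_width: 1.004
time_s: 14.42
eef_pos: [522.6, 225.8, 207.5]
ee_rot: [0.658, 0.256, 0.659, -0.257]
force: [-0.1, 1.0, -0.0]
grip_width: 1.0
pos [522.6 225.8 207.5] tool shift mm [ 208.3 -519.5 -232. ] F [-0.1  1.  -0. ] t 14.43 w 1.0
R [[-0.002, 0.676, 0.737], [-0.0, 0.737, -0.676], [-1.0, -0.001, -0.001]]
```

View pics/w7.png

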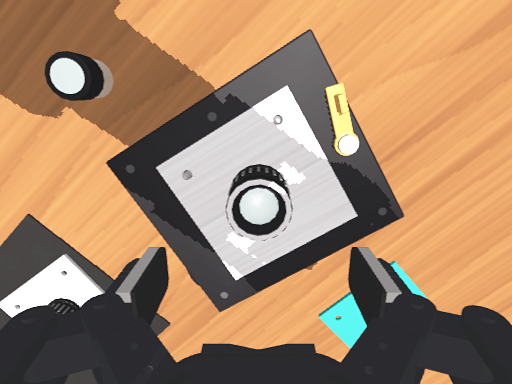

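The board is seated, and both visible pins show in their holes at (187,175) and (278,120). Now measuring the seating height and the latch direction.

```bash
python3 - <<'E'
from h import *
s,c=pickle.load(open("w7.pkl","rb"))
st,ct=cap("top","t7"); ss,cs=cap("scene","s7")
P=np.array([538.2,302.5])
im=c["image"].astype(int)
m=((im[:,:,0]>170)&(im[:,:,2]<130)&(im[:,:,1]>120)).astype(np.uint8)*255; m[:,:310]=0; m[170:]=0
print("pivot px",proj(c,[[*P,112]],s).round(1))
cv2.imwrite("pics/w7c.png",cv2.resize(c["image"][70:170,290:390,::-1],None,fx=5.5,fy=5.5,interpolation=cv2.INTER_CUBIC))
cv2.imwrite("pics/s7c.png",cv2.resize(cs["image"][195:300,240:345,::-1],None,fx=5.5,fy=5.5,interpolation=cv2.INTER_CUBIC))
ys,xs=np.nonzero(m); W=ray(c,np.c_[xs,ys],106,s)[:,:2]-P
r=np.hypot(*W.T); k=(r>14)&(r<36); d=W[k].mean(0); th=np.arctan2(d[1],d[0])%(2*np.pi); print("arm yaw",th,"latch",th-2.504,r.max())
print("joints",np.round(s["joints"],2))
# board from corners in wrist view
g=c["image"]; mm=((g.min(2)>110)&((g.max(2).astype(int)-g.min(2))<40)).astype(np.uint8)*255
h=ray(c,[(187,175),(278,120)],100,s); print("holes ctr dist",np.linalg.norm(h[0]-h[1]))
E
```

```text
pivot px [[349.2 144. ]]
arm yaw 1.4738587814093578 latch -1.0301412185906422 139.35211519913653
joints [ 0.2   0.44  1.41  0.    1.3  -0.63]
holes ctr dist 84.38202582785433
```

View pics/w7c.png

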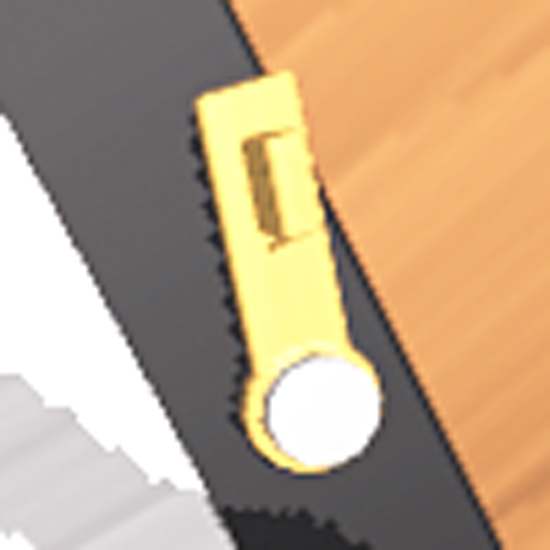

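View pics/s7c.png

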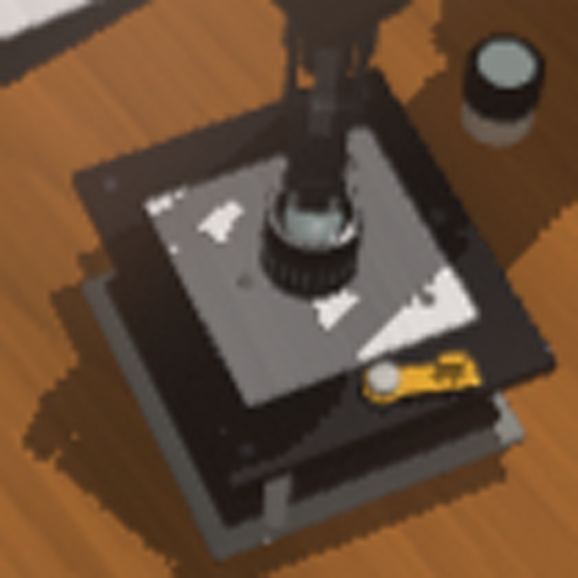

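```bash
python3 - <<'E'
from h import *
s,c=pickle.load(open("w7.pkl","rb"))
f=lambda p:(np.array(p)+.5)/5.5-.5+[290,70]
P=ray(c,f([324,408]),112,s)[0]; E=ray(c,f([245,87]),106,s)[0]; T=ray(c,f([(297)*.5+(320)*.5-7,187]),121,s)[0]
print("P",P.round(1)); P=np.array([538.2,302.5,0])
for n,X in (("end",E),("tabtop",T)):
    d=(X-P)[:2]; th=np.arctan2(d[1],d[0])%(2*np.pi); print(n,X.round(1),np.hypot(*d),"yaw",th,"latch",th-2.504)
E
```

```text
P [537.7 302.3 112. ]
end [499.1 321.1 106. ] 43.274170614559424 yaw 2.698234187539679 latch 0.19423418753967914
tabtop [511.1 316.1 121. ] 30.298691776973364 yaw 2.6766320879837586 latch 0.17263208798375862
```

The latch is at about 0.18 rad (arm yaw 2.685), and the pivot checks out at (538,302.5). I'll push the tab with the +z side of the shut fingers, turning the tool along with the arc. First shut, shift to behind the tab and turn by +1.285.

```bash
python3 -m jog '[[[0,0.006,-0.006,0,0,0],[0,0.0135,-0.0128,0,0,0],[0,0.0135,-0.0128,0,0,0],[0,0.0135,-0.0128,0,0,0],[0,0.0135,-0.0128,0,0,0],[0,0.0135,-0.0128,0,0,0],[0,0.0075,-0.0067,0,0,0],[0,0,0,0,0,0]]]' 255 30 && python3 -m jog '[[[0,0,0,0.06,0,0],[0,0,0,0.12,0,0],[0,0,0,0.12,0,0],[0,0,0,0.12,0,0],[0,0,0,0.12,0,0],[0,0,0,0.12,0,0],[0,0,0,0.12,0,0],[0,0,0,0.12,0,0],[0,0,0,0.12,0,0],[0,0,0,0.12,0,0],[0,0,0,0.12,0,0],[0,0,0,0.025,0,0]]]' && python3 -m jog '[[[0,0,0,0,0,0],[0,0,0,0,0,0],[0,0,0,0,0,0]]]'
python3 -c "
from h import *
to(520.8,337.3,119)
s,c=cap('wrist','w8');Rt=quat(s['ee_rot']).as_matrix();print(np.arctan2(Rt[1,2],Rt[0,2]),s['joints'].round(2))"
```

```text
time_s: 15.58
eef_pos: [521.1, 337.9, 208.1]
ee_rot: [0.659, 0.256, 0.659, -0.256]
force: [-0.1, -1.2, 0.9]
grip_width: -0.003
time_s: 17.08
eef_pos: [521.4, 336.8, 208.4]
ee_rot: [-0.373, -0.6, -0.373, 0.6]
force: [-0.7, -0.6, 0.2]
grip_width: 0.001
time_s: 17.45
eef_pos: [521.2, 337.4, 208.3]
ee_rot: [-0.374, -0.6, -0.374, 0.6]
force: [0.2, 0.4, 0.0]
grip_width: 0.0
pos [521.2 337.4 208.3] tool shift mm [89.3 -0.3  0.2] F [0.2 0.4 0. ] t 17.45 w 0.0
R [[-0.0, 0.898, -0.441], [-0.0, -0.441, -0.898], [-1.0, -0.0, 0.0]]
-2.0271062080654008 [ 0.39  0.55  1.23 -0.    1.36  0.84]
```

View pics/w8.png

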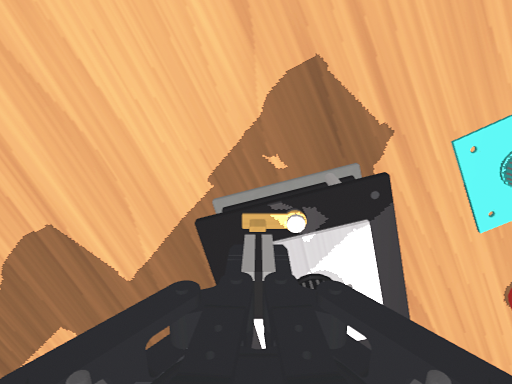

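The shut fingers are above and behind the tab: tab at (258,225), pivot cap (296,222), arm level in the image as planned. Descending, shifted 4 mm towards the pivot for clearance from the lens.

```bash
python3 -m jog '[[[0.01,0.002,0,0,0,0],[0.02,0.002,0,0,0,0],[0.02,0,0,0,0,0],[0.02,0,0,0,0,0],[0.012,0,0,0,0,0],[0.006,0,0,0,0,0],[0,0,0,0,0,0],[0,0,0,0,0,0]]]'
python3 -c "
from h import *
to(524.4,335.5,120)
s,c=cap('wrist','w9')"
```

```text
time_s: 18.5
eef_pos: [525.1, 335.7, 121.0]
ee_rot: [0.374, 0.601, 0.374, -0.6]
force: [-0.8, 0.3, -0.3]
grip_width: 0.001
pos [525.1 335.7 121. ] tool shift mm [ 1.  -0.5  0.5] F [-0.8  0.3 -0.3] t 18.5 w 0.001
R [[0.001, 0.897, -0.441], [0.0, -0.441, -0.897], [-1.0, 0.001, -0.001]]
```

View pics/w9.png

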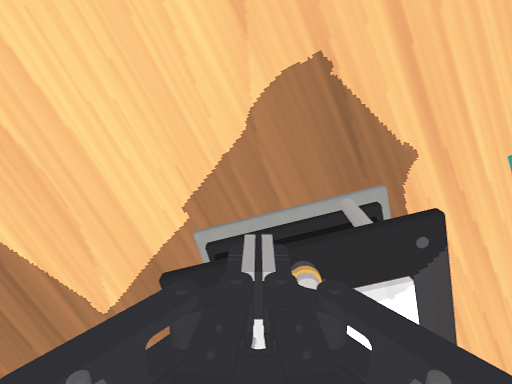

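```bash
python3 -m jog '[[[0.001,-0.0005,0.005,0,0,0],[0,0,0.005,0,0,0],[0,-0.0014,0.0034,-0.12,0,0],[0,-0.0014,0.0034,-0.12,0,0],[0,-0.0014,0.0034,-0.12,0,0],[0,-0.0014,0.0034,-0.12,0,0],[0,0,0,0,0,0],[0,0,0,0,0,0]]]'
python3 -c "
from h import *
s,c=cap('wrist','w10');to(0,0,0)
P=np.array([538.2,302.5]);Rt=quat(s['ee_rot']).as_matrix();q=(s['eef_pos'][:2]-P);print('t comp',q@Rt[:2,2],'r comp',-q@Rt[:2,1],'z yaw',np.arctan2(Rt[1,2],Rt[0,2]))
s,c=cap('scene','s10');cv2.imwrite('pics/s10c.png',cv2.resize(c['image'][180:300,230:360,::-1],None,fx=5,fy=5))"
```

```text
time_s: 19.55
eef_pos: [510.9, 315.3, 119.4]
ee_rot: [0.505, 0.495, 0.505, -0.495]
force: [-0.4, -0.1, -0.8]
grip_width: 0.003
pos [510.9 315.4 119.4] tool shift mm [ 119.3 -517.5  304.5] F [ 0.4 -0.1 -0.7] t 19.6 w 0.004
R [[0.0, 1.0, 0.021], [-0.0, 0.021, -1.0], [-1.0, 0.0, 0.0]]
t comp -13.38073370554658 r comp 27.00603616338644 z yaw -1.5502053297134415
```

View pics/s10c.png

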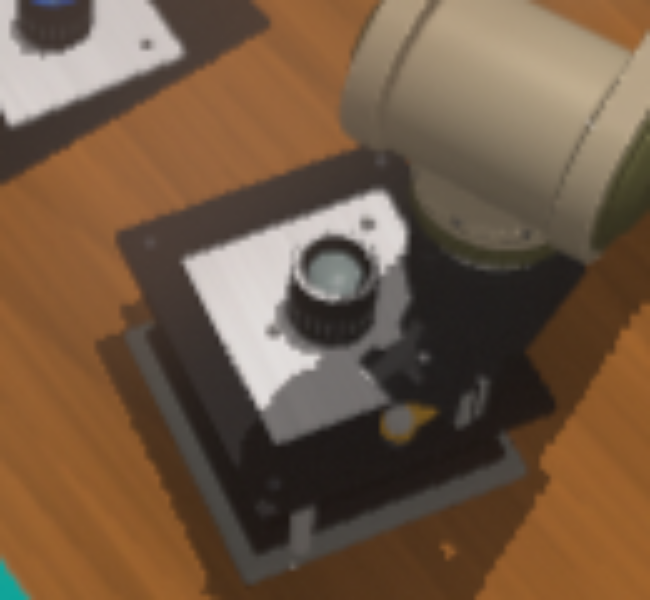

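The tool tracks the arc exactly (r 27.0, t −13.4), and the gripper's linkage is well above the board. Continuing along the arc.

```bash
python3 -m jog '[[[0,-0.0014,0.0034,-0.12,0,0],[0,-0.0014,0.0034,-0.12,0,0],[0,-0.0014,0.0034,-0.12,0,0],[0,-0.0014,0.0034,-0.12,0,0],[0,-0.0014,0.0034,-0.12,0,0],[0,-0.0014,0.0034,-0.12,0,0],[0,0,0,0,0,0],[0,0,0,0,0,0]]]'
python3 -c "
from h import *
s,c=cap('wrist','w11');to(0,0,0)
P=np.array([538.2,302.5]);Rt=quat(s['ee_rot']).as_matrix();q=(s['eef_pos'][:2]-P);print('t comp',q@Rt[:2,2],'r comp',-q@Rt[:2,1],'z yaw',np.arctan2(Rt[1,2],Rt[0,2]))"
```

```text
time_s: 20.65
eef_pos: [509.4, 293.9, 119.3]
ee_rot: [0.647, 0.285, 0.647, -0.285]
force: [0.9, -0.4, -0.7]
grip_width: 0.002
pos [509.4 293.9 119.3] tool shift mm [ 119.3 -574.3 -127. ] F [ 0.7  0.4 -0.7] t 20.7 w -0.002
R [[0.0, 0.738, 0.675], [-0.0, 0.675, -0.738], [-1.0, -0.0, 0.0]]
t comp -13.073335835675453 r comp 27.05211467175463 z yaw -0.8304262569533428
```

View pics/w11.png

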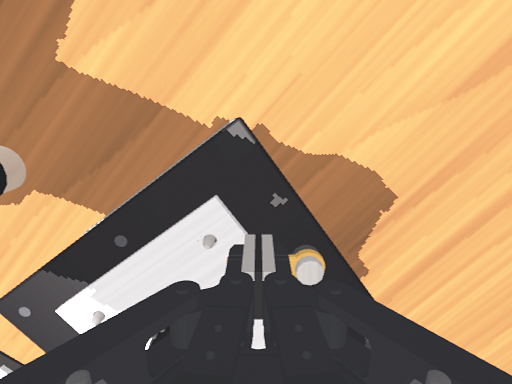

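The latch arm is hidden ahead of the fingers with no lag visible. Finishing the swing in two short calls while watching the force.

```bash
python3 -m jog '[[[0,-0.0014,0.0034,-0.12,0,0],[0,-0.0014,0.0034,-0.12,0,0],[0,-0.0014,0.0034,-0.12,0,0],[0,0,0,0,0,0]]]'; python3 -m jog '[[[0,-0.0014,0.0034,-0.12,0,0],[0,-0.0013,0.003,-0.11,0,0],[0,0,0,0,0,0],[0,0,0,0,0,0]]]'
python3 -c "
from h import *
to(0,0,0);s,c=cap('top','t12')
cv2.imwrite('pics/t12c.png',cv2.resize(c['image'][145:230,120:220,::-1],None,fx=7,fy=7,interpolation=cv2.INTER_CUBIC))"
```

```text
time_s: 21.2
eef_pos: [514.4, 284.1, 119.3]
ee_rot: [0.688, 0.165, 0.688, -0.165]
force: [0.1, 0.8, 0.0]
grip_width: -0.001
time_s: 21.7
eef_pos: [519.2, 279.1, 119.3]
ee_rot: [0.702, 0.085, 0.702, -0.085]
force: [-0.5, 0.5, -0.3]
grip_width: -0.002
pos [519.2 279.1 119.3] tool shift mm [ 119.3 -395.1 -437.5] F [-0.5  0.5 -0.3] t 21.7 w -0.002
R [[0.0, 0.239, 0.971], [-0.0, 0.971, -0.239], [-1.0, -0.0, 0.0]]
```

View pics/t12c.png

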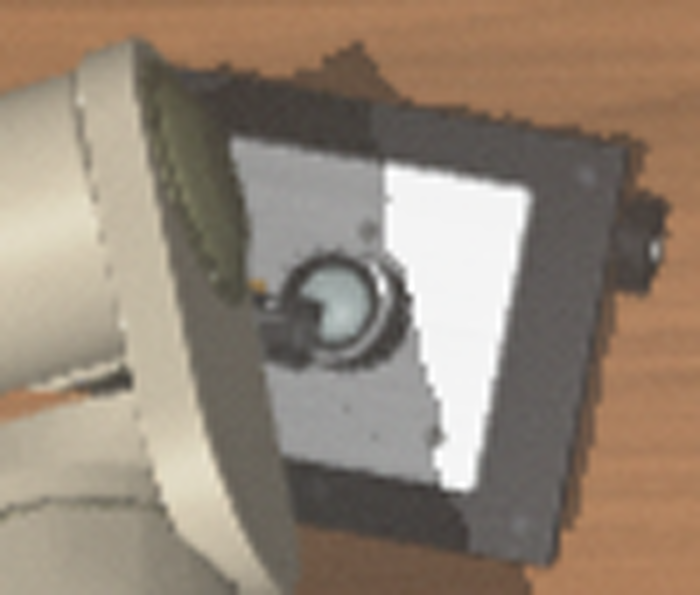

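Force-free. Brass shows at (258,287) by the lens. Backing off the tab, rising and clearing the view.

```bash
python3 -m jog '[[[0,0,-0.004,0,0,0],[0,0.002,-0.006,0,0,0],[0,0.002,-0.002,0,0,0],[-0.01,0,0,0,0,0],[-0.03,0,0,0,0,0],[-0.04,0,0,0,0,0],[-0.04,0,-0.01,0,0,0],[-0.01,0,-0.03,0,0,0],[0,0,-0.03,0,0,0],[0,0,-0.02,0,0,0],[0,0,0,0,0,0],[0,0,0,0,0,0]]]'
python3 -c "
from h import *
to(0,0,0);cap('wrist','w13')
s,c=cap('top','t13');cv2.imwrite('pics/t13c.png',cv2.resize(c['image'][145:230,120:220,::-1],None,fx=7,fy=7,interpolation=cv2.INTER_CUBIC));cap('scene','s13')"
```

```text
time_s: 23.25
eef_pos: [421.7, 306.8, 249.7]
ee_rot: [0.702, 0.084, 0.702, -0.084]
force: [0.7, 0.2, -0.2]
grip_width: -0.002
pos [421.7 306.8 249.7] tool shift mm [ 249.3 -397.7 -337.6] F [ 0.7  0.2 -0.2] t 23.25 w -0.002
R [[0.001, 0.236, 0.972], [0.0, 0.972, -0.236], [-1.0, 0.0, 0.001]]
```

View pics/w13.png

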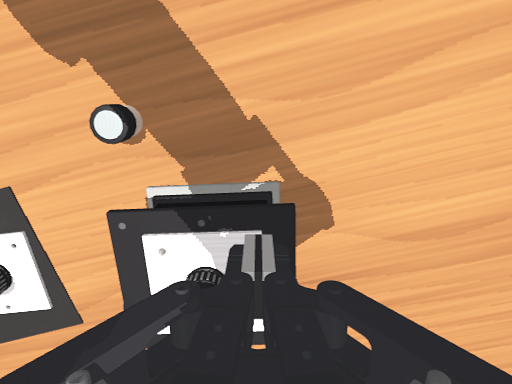

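View pics/t13c.png

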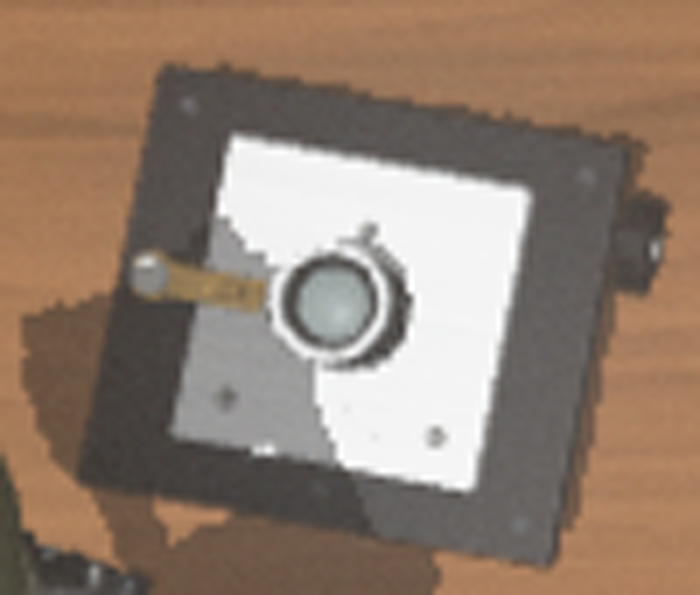

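View pics/s13.png

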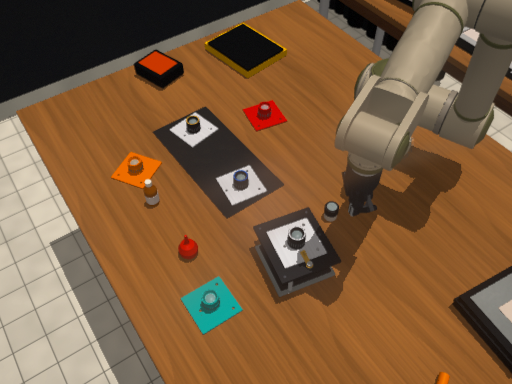

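The top crop shows the latch arm running from the pivot (151,273) to its tip (265,295) across the board's edge. Pins are visible in all three holes, and the rest of the scene is undisturbed. A numeric check, then hand in.

```bash
python3 - <<'E'
from h import *
s,c=pickle.load(open("t13.pkl","rb"))
f=lambda p:(np.array(p,float)+.5)/7-.5+[120,145]
P=ray(c,f([151,273]),112)[0]; E=ray(c,f([265,294]),106)[0]; d=(E-P)[:2]
print("latch",np.arctan2(d[1],d[0])%(2*np.pi)-2.504, np.hypot(*d))
W=ray(c,[f(p) for p in ((233,135),(533,188),(475,493),(172,437))],100); print("sides",np.linalg.norm(np.diff(W,axis=0),axis=1).round(1),"ctr",W.mean(0).round(1))
e=(W[0]-W[3]+W[1]-W[2]); print("yaw",np.arctan2(e[1],e[0]))
d0=pickle.load(open("first.pkl","rb"))[1]["top"]["image"]
df=(cv2.absdiff(d0,c["image"]).max(2)>40)
for n,(u,v) in dict(blower=(238,113),bottle=(313,110),loupe=(197,254),blue=(282,198),brass=(385,197)).items(): print(n,df[v-12:v+12,u-12:u+12].sum())
from rig import workorder
print(workorder.finish_job())
E
```

```text
latch 2.0126967265511673 43.65279616236786
sides [120.2 122.  120.6] ctr [522.7 225.3 100. ]
yaw -0.19906769431390267
blower 0
bottle 0
loupe 158
blue 0
brass 0
the job is handed in; nothing more can be done
None
```

```bash
python3 - <<'E'
from h import *
d0=pickle.load(open("first.pkl","rb"))[1]; 
a=d0["scene"]["image"][190:230,310:350]; b=cv2.imread("pics/s13.png")[190:230,310:350,::-1]
a2=d0["top"]["image"][235:275,177:217]; b2=cv2.imread("pics/t13.png")[235:275,177:217,::-1]
cv2.imwrite("pics/loupe.png",cv2.resize(np.vstack([np.hstack([a,b]),np.hstack([a2,b2])])[:,:,::-1],None,fx=6,fy=6))
E
```

```text
(no output)
```

View pics/loupe.png

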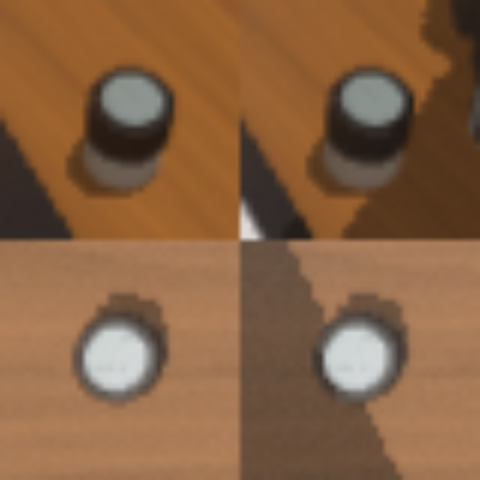

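I seated the silver board on the lens stage and swung the latch across it, then handed the job in at about 23 s of the 72 s. `finish_job` gave no verdict.

- **Which board:** Two cameras put the rear pin at x ≈ +33 mm, which only the silver board fits. Its own rear hole measured 32.7 mm.
- **Seating:** I lowered it slowly over the three pins. The force first rose at TCP height 118.9 mm, against 118.8 mm predicted for lying flush. The last top view put its centre at (522.7, 225.3) mm, against about (522.6, 226.1) for the seat. Its yaw was −0.199 rad against −0.2015. The pins showed in all three holes.
- **Latch:** I pushed the tab along its arc with the shut fingers. It measured about 2.01 rad, and the forces stayed near zero. The robot then moved clear.
- **The rest:** The before-and-after comparison showed no change around the blower, the bottle, or the blue and brass boards. It did flag pixels around the loupe, and the side-by-side crops show that is only the arm's shadow, with the loupe in the same place.
- **Disagreement between measurements:** Board and seat positions differed by up to about 1 mm between camera views, within the stated 2 mm calibration. One hole measurement taken after the lift read 85.8 mm instead of 84 mm, because the hole was only partly detected, so I did not use it.

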